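# Set the tension lever of the label unwinder

## Robot

A 7-joint arm with a two-finger parallel gripper is mounted at the origin on the work surface. World frame = base frame: x ahead of the robot, y to its left, z up, the work surface at z = 0. Lengths are in m, angles in rad, forces in N, time in s.
With the tool pointing down it reaches from about 0.425 to 0.875 m from the base axis. Payload 4.7 kg.
Tool frame: the origin (TCP) lies midway between the tips of the shut fingers; the grasp point (between the pads) lies 19 mm behind it; y points along the fingers, z is the direction in which the jaws open and shut, and the axes are right-handed (so a half turn about y gives the same grasp; the last joint's range is limited). The gripper opens to 87 mm and grips with 3 to 60 N. Pads are 19 mm wide; open, the fingers measure 117 mm over their backs; the gripper's body (75 mm by 190 mm) begins 51 mm behind the grasp point.
Start: joints at [-1.283, 0.321, -0.07, 1.45, 0.023, 1.371, -0.057], TCP at [0.176, 0.626, 0.223] pointing down, gripper open.
Joint ranges: [-2.86, 2.86], [-0.3, 2.09], [-1.38, 1.24], [0.06, 2.45], [-1.56, 4.7], [0.09, 2.05], [-2.69, 2.69]. Speed limits (rad/s): [2.57, 2.57, 3.14, 3.14, 3.14, 3.14, 3.14].

## Interface

Orientations are given as a 3x3 rotation matrix whose columns are the frame's x, y, z axes.
In Python, from workcell import env gives the robot as it stands.
- The arm moves only by the tool apply_moves, never from a script. Its argument "targets" is a list of rows, each an object with "dp": the shift along the world's x, y, z in mm, a list of three; "roll": the turn about the world's z in rad. A call has 1 to 10 rows; each row is the pose to reach, as a shift and turn from the pose measured when the call began; what a row does not reach only later rows make up. A row lasts 1/12 s, in which the tool goes at most 41.7 mm and 7.16 degrees, less where a joint would pass 70% of its speed; a pose out of reach is approached as far as the arm can. A call with a gripper value outside its range is refused whole. "fingers" is the closure, from 0 (fully open) to 1 (shut), set as the call begins (left out, the last holds). The fingers move at their own pace and stop on an object; "newtons" is the grip in N (left out, the last holds). Time passes only in rows, so rows that repeat a pose let the fingers close. It gives the time, the measured TCP pose, the force and the opening at its end, in the units of the state.
- env.read_state(): the state, without advancing time (a new reading comes with each control period).
- env.grab_frame(name): name is "side" or "top"; returns the picture (400x640x3 uint8, red, green, blue); there is no depth.
- env.camera_params(name): a dict with "mtx" (3x3 intrinsics, pixels), "k1" (the pictures are not rectified: a ray, as slopes to the right and down, at radius r is drawn at 1 + k1 r^2 times it, then the intrinsics apply), "rvec" (rotation vector, rad) and "tvec" (3), from world to camera coordinates, as OpenCV has them. Camera axes: x right, y down, z forward; pixel columns grow to the right and rows downward; lengths in m; the calibration is good to about 2 mm. A picture is of the moment at which its call begins. camera_params takes no time and is no camera call.
- env.hand_in(): hands the job in, once; it reports no verdict.
Trained networks look in the newest picture that a camera, given by its name, has taken for a name from the list of things; names that differ only in an ending like _2 or _b are one class to them, and where a whole thing is asked for, a point or a joint stands for the part that bears it (a point fixed in the world has none). Each returns a list of dicts, best first, with "p" (0 to 1); they miss things now and then, are a little off and sometimes report something else, mostly with a low value. They report only what shows in the picture. A call takes as long as a camera call.
- env.look_for(thing, camera): "position" ([column, row] in pixels, amid what is visible of it).
- env.trace(thing, camera): "mask" (400x640 bool, what is visible of it) and "position" ([column, row] in pixels, amid what is visible of it).
The state is a dict: "t": time; "q": joint angles; "joint_vel": joint speeds; "joint_efforts": joint torques, N m; "eef_pos": TCP position; "tool_rot": TCP orientation; "wrist_force": force on the tool from outside, world axes, zero at the start; "wrist_torque": the same for the moment, N m; "finger_gap": finger opening in m.
Only numpy, scipy, OpenCV 4.12 (cv2) and the standard library are available. Lean on these libraries where they do the work, as an engineer would, in place of code of your own. Each camera call takes 0.05 s, during which the arm holds its last target. There are 200 camera calls.

## Task

On the label unwinder that carries the larger roll, push the upright peg of the tension lever round with your fingertips until the lever's pointer lines up with the marker clip on the rim, then press that unwinder's confirm button all the way down and let it come up again. Only push and press, lightly: do not squeeze or force the lever, do not lift or shift the rolls, and leave the other unwinder and everything else on the table alone.

Things in the scene. Friction and masses are not known exactly. Their poses are not given: they have to be found in the camera images.
- roll_big: the larger roll of blank labels, a white paper ring of 150 mm diameter and 45 mm height lying loose on the turntable of its unwinder (underside 33 mm above the table, hub through its 41 mm hole). It marks the unwinder to be set. Origin: centre of its underside, on the unwinder's axis.
- roll_small: the smaller roll of blank labels, 96 mm diameter, 25 mm high, lying loose on the other unwinder in the same way. Origin: centre of its underside.
- unwinder_big: the label unwinder that carries the larger roll; fixed to the table. A grey disc, 300 mm diameter, 12 mm thick, top at z = 12 mm, with an aluminium turntable and a vertical hub in the middle. White scale ticks lie on its top near the rim, one every 0.1 rad from -0.8 to +0.8 rad about its +x axis, every fourth one longer. Origin: centre of its underside, on the axis of the ring. z is up.
- unwinder_small: the other unwinder, of the same build, with the smaller roll; to be left alone. Origin and axes as for unwinder_big.
- lever_big (a joint): angle (rad) of the tension ring and its lever on the unwinder with the larger roll: 0 with the lever along the unwinder's own +x axis, growing counter-clockwise seen from above, stops at -0.85 and +0.85. The lever starts between -0.85 and -0.4, always at a smaller angle than the marker. The ring turns with steady friction (about 2 to 3 N at the peg), has no spring or detents, and stays where it is left.
- peg_big (a point): centre of the top of the upright steel peg on that lever: a round peg of 14 mm diameter, 115 mm from the ring's axis, top at z = 70 mm, its free part from z = 24 mm (top of the 16 mm wide lever arm) to 70 mm. This is what is pushed.
- pointer_big (a point): the lever's pointed outer tip, on the lever's centre line, 133 mm from the ring's axis and 20 mm above the table.
- marker_big: the marker of that unwinder: a small aluminium rider clip, clamped immovably on the disc's rim, with a pointed nose towards the axis; it stands 138 to 161 mm from the axis, 18 mm wide, top at z = 26 mm. Origin: on the ring's axis at table height; its +x axis points from there along the marker's centre line, so its yaw less the unwinder's yaw is the lever angle to set (between -0.1 and +0.7 rad).
- button_big (a joint): travel (m) of that unwinder's confirm button: 0 released, 0.006 fully pressed, counted as pressed from 0.0045. A spring pushes it back; fully down takes 5 N.
- button_big_top (a point): centre of the top of the confirm button: a round white cap of 28 mm diameter in a dark housing on a raised pod, 122 mm from the unwinder's axis along its own +y axis. It is pressed straight down.
- peg_small (a point): the same peg on the other unwinder's lever; must stay where it is.
- button_small (a joint): travel (m) of the other unwinder's button, as for button_big; must not be pressed.
- jar: bystander: loose clear jar, 52 mm diameter, 50 mm high, standing between and beyond the unwinders. Origin: centre of its underside.
- bottle: bystander: loose small bottle, 44 mm diameter, 85 mm high, standing between the unwinders on the robot's side. Origin: centre of its underside.
- tape_roll: bystander: loose cardboard-brown tape roll lying flat, 100 mm diameter, 45 mm high, 76 mm hole. Origin: centre of its underside.
- carton_small: bystander: loose small carton, 60 x 90 x 40 mm. Origin: centre of its underside.
- spare_roll: bystander: loose small paper roll lying flat, 84 mm diameter, 30 mm high, 40 mm hole. Origin: centre of its underside.
- tube_tall: bystander: loose round can standing, 40 mm diameter, 75 mm high. Origin: centre of its underside.
- marker_pen: bystander: loose black pen lying flat, 130 mm long, 18 mm thick. Origin: its middle, on the table.

How it is judged:
On the way, in this order (a step that is already met when the one before it is completed fails the run):
1. the lever's pointer stands at the marker (y of pointer_big in the frame of marker_big between -0.006 and 0.006 m and velocity of joint lever_big between -0.05 and 0.05 rad/s), for 0.3 s.
2. with the pointer at the marker, the confirm button is pressed down (y of pointer_big in the frame of marker_big between -0.006 and 0.006 m and value of joint button_big above 0.0045 m), for 0.05 s.
At the end, for the whole second after the job is handed in: The pointer of the larger roll's unwinder is within 6 mm of the marker's centre line (about half a scale division) and at rest, its button has been pressed after that and is up again (under 1.5 mm), and nothing else was disturbed (y of pointer_big in the frame of marker_big between -0.006 and 0.006 m and value of joint button_big below 0.0015 m and velocity of joint lever_big between -0.02 and 0.02 rad/s); the robot touches nothing.
It fails at once if the other unwinder's lever was moved (over 8 mm) or its button pressed (over 3 mm) (distance of peg_small from where it was at the start of the episode above 0.008 m or value of joint button_small above 0.003 m).
It fails at once if a label roll was lifted (over 8 mm) or shifted (over 12 mm) (distance of any of roll_big, roll_small from where it was at the start of the episode above 0.012 m or height (world z) of any of roll_big, roll_small above 0.041 m).
It fails at once if the lever was squeezed or forced (over 30 N of finger contact) (contact force between the fingers and lever_big above 30 N).
It fails at once if a bystander was moved by more than 25 mm (distance of any of jar, bottle, tape_roll, carton_small, spare_roll, tube_tall, marker_pen from where it was at the start of the episode above 0.025 m).
It fails at once if a bystander was lifted (height (world z) of any of jar, bottle, tape_roll, carton_small, spare_roll, tube_tall, marker_pen above 0.015 m).
It also fails if it takes over 48 s, if anything falls off the work surface, if the arm or the gripper's body presses on something with over 40 N, if the wrist force passes 120 N, or if a joint passes its speed limit or range.

## Working session

There is one attempt and no reset: what is moved stays moved. The work goes in short steps, Python scripts to look and compute and a tool call to move; the robot and the scene stay as the last step left them, time stands still between calls to the robot, and variables do not carry over. Pictures are saved under pics/ and viewed, about 8 in all and at most 12, crops included, and the job is handed in when it is done.

Besides the shell and the picture viewer there is one more tool, called as name(argument=value, ...), one argument or row to a line, values as JSON. apply_moves: Moves the arm, as the interface text tells. Its arguments: {"type":"object","properties":{"targets":{"type":"array","items":{"type":"object","properties":{"dp":{"type":"array","items":{"type":"number"}},"roll":{"type":"number"}}}},"fingers":{"type":"number"},"newtons":{"type":"number"}},"required":["targets"]}

```bash
mkdir -p pics
cat > h.py <<'E'
import numpy as np, cv2
from workcell import env
def ray(cam,px):
    c=env.camera_params(cam);K=np.array(c["mtx"],float);k=float(c["k1"])
    R=cv2.Rodrigues(np.array(c["rvec"],float))[0];t=np.array(c["tvec"],float).ravel()
    u=cv2.undistortPoints(np.array(px,float).reshape(-1,1,2),K,np.array([k,0,0,0,0.]))[:,0]
    d=np.c_[u,np.ones(len(u))]@R
    return -R.T@t,d
def atz(cam,px,z):
    o,d=ray(cam,px); return o+d*((z-o[2])/d[:,2])[:,None]
def proj(cam,P):
    c=env.camera_params(cam)
    return cv2.projectPoints(np.array(P,float).reshape(-1,1,3),np.array(c["rvec"],float),np.array(c["tvec"],float),np.array(c["mtx"],float),np.array([float(c["k1"]),0,0,0,0]))[0][:,0]
def save(cam,name,crop=None,s=1):
    f=env.grab_frame(cam)
    if crop: f=f[crop[1]:crop[3],crop[0]:crop[2]]
    cv2.imwrite(f"pics/{name}.png",cv2.resize(np.ascontiguousarray(f[:,:,::-1]),None,fx=s,fy=s,interpolation=cv2.INTER_CUBIC))
E
python3 - <<'E'
from h import *
np.set_printoptions(precision=4,suppress=True)
s=env.read_state();print(s["t"],s["eef_pos"],s["tool_rot"],s["finger_gap"])
for c in("top","side"): print(c,ray(c,[[320,200]]))
save("top","top0");save("side","side0")
Z=dict(roll_big=.078,roll_small=.058,peg_big=.07,pointer_big=.02,marker_big=.026,button_big_top=.03,peg_small=.07,unwinder_big=.012)
for n,z in Z.items():
    for c in("top","side"):
        try:
            for r in env.look_for(n,c)[:3]: print(n,c,round(r["p"],2),np.round(r["position"],1),atz(c,[r["position"]],z)[0])
        except Exception as e: print(n,c,e)
E
```

```text
0.0 [0.1756 0.6252 0.2214] [[ 0.9628 -0.0004  0.2703]
 [-0.2704 -0.0019  0.9628]
 [ 0.0001 -1.     -0.002 ]] 0.08713513176312875
top (array([0.4224, 0.0039, 1.6712]), array([[ 0.1194,  0.0109, -0.9929]]))
side (array([ 0.4539, -0.9959,  0.7716]), array([[ 0.1256,  0.8209, -0.5573]]))
roll_big top 0.87 [259.5 231.6] [0.5089 0.2241 0.078 ]
roll_big top 0.61 [287.4 232.5] [0.5055 0.1307 0.078 ]
roll_big side 0.59 [283.7 171.8] [0.5115 0.2027 0.078 ]
roll_small top 0.59 [400.9 227. ] [ 0.5231 -0.2515  0.058 ]
roll_small top 0.57 [332. 190.] [ 0.6505 -0.0193  0.058 ]
roll_small side 0.85 [299.7 269.8] [ 0.5245 -0.2477  0.058 ]
peg_big top 0.85 [284.1 245.6] [0.4621 0.1423 0.07  ]
peg_big side 0.61 [300.4 192.9] [0.5564 0.0818 0.07  ]
pointer_big top 0.61 [359.2 146.3] [ 0.8108 -0.1168  0.02  ]
pointer_big top 0.55 [283.8 215.6] [0.5672 0.1479 0.02  ]
pointer_big top 0.27 [291.9 153.9] [0.785  0.1203 0.02  ]
pointer_big side 0.95 [293.7 194.1] [0.5408 0.1532 0.02  ]
marker_big side 0.74 [384.5 240. ] [ 0.7789 -0.1155  0.026 ]
button_big_top top 0.36 [462.9 235.8] [ 0.493  -0.4705  0.03  ]
peg_small top 0.79 [398.4 199.4] [ 0.6157 -0.243   0.07  ]
peg_small side 0.96 [315.2 295.8] [ 0.5506 -0.3482  0.07  ]
unwinder_big top 0.67 [264.3 234.1] [0.5037 0.2164 0.012 ]
unwinder_big side 0.68 [285.7 197.6] [0.5138 0.1464 0.012 ]
unwinder_big side 0.6 [282.7 173.6] [0.5126 0.3041 0.012 ]
```

View pics/top0.png

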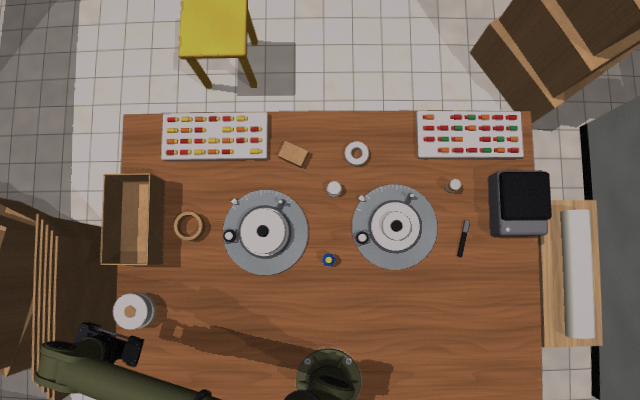

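View pics/side0.png

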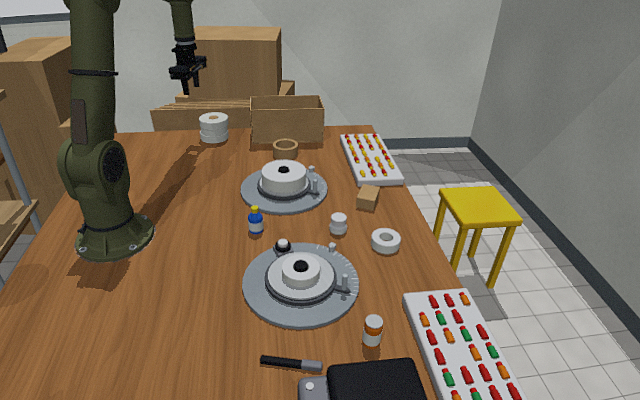

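Top view: the big unwinder is around (265,232), with its peg at about (282,203), marker at (235,202) and button at (229,236). I'll zoom in and measure there.

Run:
```python
from h import *
np.set_printoptions(precision=4,suppress=True)
save("top","top1",(210,180,320,285),7);save("side","side1",(230,145,340,220),7)
f=env.grab_frame("top")
for c in ("top","side"):
  for n in ("unwinder_big","roll_big"):
    for r in env.trace(n,c)[:2]:
        m=r["mask"].astype(np.uint8);cs=max(cv2.findContours(m,0,1)[0],key=cv2.contourArea)
        print(n,c,round(r["p"],2),m.sum(),cv2.fitEllipse(cv2.convexHull(cs)) )
```

```text
unwinder_big top 0.75 4214 ((264.9189147949219, 232.236083984375), (84.48761749267578, 85.48287200927734), 13.943686485290527)
roll_big top 0.82 1504 ((263.0206298828125, 230.95733642578125), (43.87031936645508, 45.9531364440918), 137.827392578125)
unwinder_big side 0.76 2324 ((283.51727294921875, 190.02725219726562), (48.646114349365234, 87.47517395019531), 90.01016235351562)
unwinder_big side 0.68 7322 ((300.0795593261719, 284.24322509765625), (91.56824493408203, 117.09126281738281), 91.99069213867188)
roll_big side 0.88 1237 ((283.5510559082031, 176.31422424316406), (34.51039123535156, 48.26873016357422), 90.55573272705078)
roll_big side 0.59 599 ((372.0279846191406, 331.8058776855469), (21.155092239379883, 36.7880859375), 8.731775283813477)
```

View pics/top1.png

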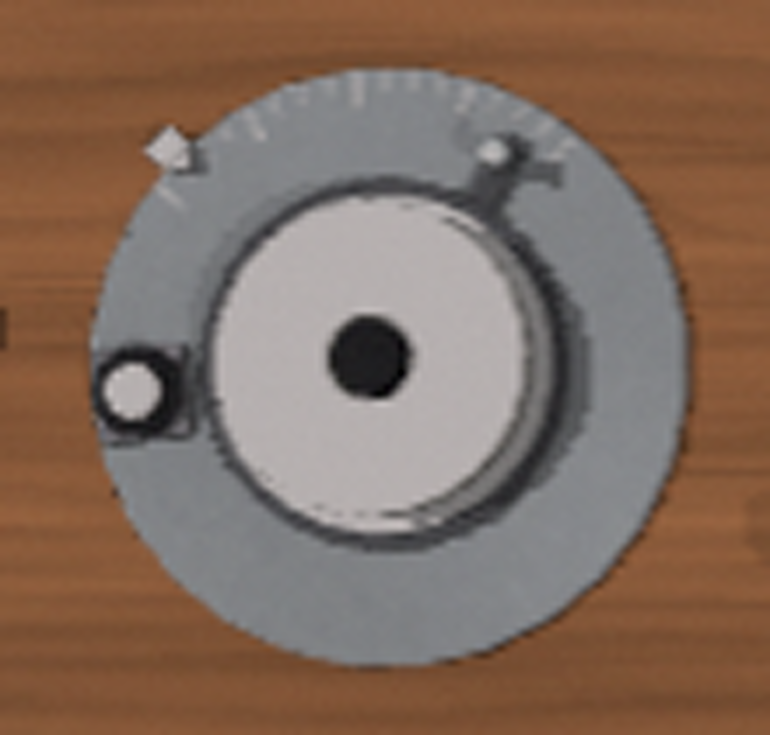

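View pics/side1.png

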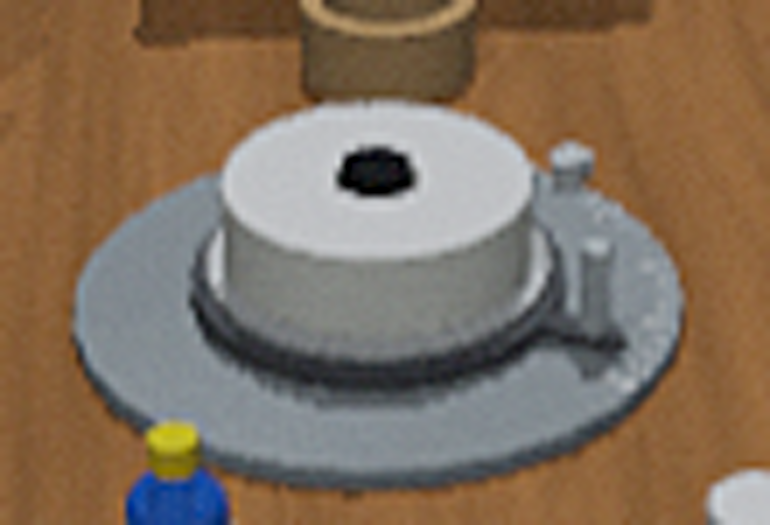

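The crops show the disc centre at about crop (391,368), peg top (494,150), marker (170,150) and button (132,391). The long ticks are at (465,96), (357,90), (257,128) and (175,195). I'll compute the world angles from these.

Run:
```python
from h import *
np.set_printoptions(precision=4,suppress=True)
P=lambda x,y:[[210+(x+.5)/7-.5,180+(y+.5)/7-.5]]
S=lambda x,y:[[230+(x+.5)/7-.5,145+(y+.5)/7-.5]]
C=atz("top",P(391,368),.012)[0];print("C",C, atz("top",[[264.92,232.24]],.012)[0],"side",atz("side",S(378,306),.012)[0])
for n,p,z in[("peg",(494,150),.07),("marker",(170,150),.026),("button",(132,391),.04),("t-.4",(465,96),.012),("t0",(357,90),.012),("t.4",(257,128),.012),("t.8",(175,195),.012),("hole",(369,359),.08)]:
    q=atz("top",P(*p),z)[0];d=q-C;print(n,q,"r",np.hypot(*d[:2]),"ang",np.arctan2(d[1],d[0]))
print("side peg",atz("side",S(597,245),.07),"marker",atz("side",S(572,158),.026))
```

```text
C [0.5105 0.2125 0.012 ] [0.5102 0.2143 0.012 ] side [0.5101 0.2045 0.012 ]
peg [0.6124 0.1561 0.07  ] r 0.11644015232297183 ang -0.5055120995029558
marker [0.6186 0.3219 0.026 ] r 0.1537533942305715 ang 0.7914542403008303
button [0.4982 0.3363 0.04  ] r 0.12445447479077354 ang 1.669984706355542
t-.4 [0.6466 0.1763 0.012 ] r 0.14079574898722114 ang -0.25999477103781726
t0 [0.6499 0.2306 0.012 ] r 0.14061650271306816 ang 0.12919558278133705
t.4 [0.6311 0.2808 0.012 ] r 0.13856632401041624 ang 0.5154139407041565
t.8 [0.5975 0.3217 0.012 ] r 0.1396591034882587 ang 0.8980439092206216
hole [0.5112 0.2145 0.08  ] r 0.0021343644136466227 ang 1.225307841667959
side peg [[0.6108 0.1579 0.07  ]] marker [[0.6182 0.3186 0.026 ]]
```

apply_moves(
  targets=[
    {"dp":[25,-30,0],"roll":-0.023},
    {"dp":[50,-60,0],"roll":-0.046},
    {"dp":[75,-90,0],"roll":-0.07},
    {"dp":[100,-120,0],"roll":-0.09},
    {"dp":[125,-150,0],"roll":-0.11},
    {"dp":[150,-180,0],"roll":-0.14},
    {"dp":[175,-210,0],"roll":-0.16},
    {"dp":[200,-240,0],"roll":-0.18},
    {"dp":[225,-275,0],"roll":-0.2},
    {"dp":[250,-305,0],"roll":-0.23},
  ],
  fingers=1,
  newtons=10,
)

```text
t: 2.08
eef_pos: [0.4266, 0.3189, 0.2229]
tool_rot: [[0.875, 0.0, 0.484], [-0.484, 0.001, 0.875], [0.0, -1.0, 0.001]]
wrist_force: [1.1, 0.3, 0.4]
finger_gap: 0.0281
```

apply_moves(
  targets=[
    {"dp":[24,-29,0]},
    {"dp":[48,-58,0]},
    {"dp":[72,-87,0]},
    {"dp":[96,-116,0]},
    {"dp":[120,-145,0]},
    {"dp":[144,-174,-10]},
    {"dp":[164,-198,-30]},
    {"dp":[164,-198,-65]},
    {"dp":[164,-198,-90]},
    {"dp":[164,-198,-100]},
  ],
)

```text
$.targets[0]: bad value
```

Run:
```python
from h import *
s=env.read_state();print(s["t"],s["eef_pos"],s["finger_gap"],s["wrist_force"])
save("side","side2",(230,105,350,220),6)
```

```text
2.0833 [0.42657255 0.31887101 0.22294744] 0.02811424115806668 [1.084766   0.34946838 0.35251901]
```

View pics/side2.png

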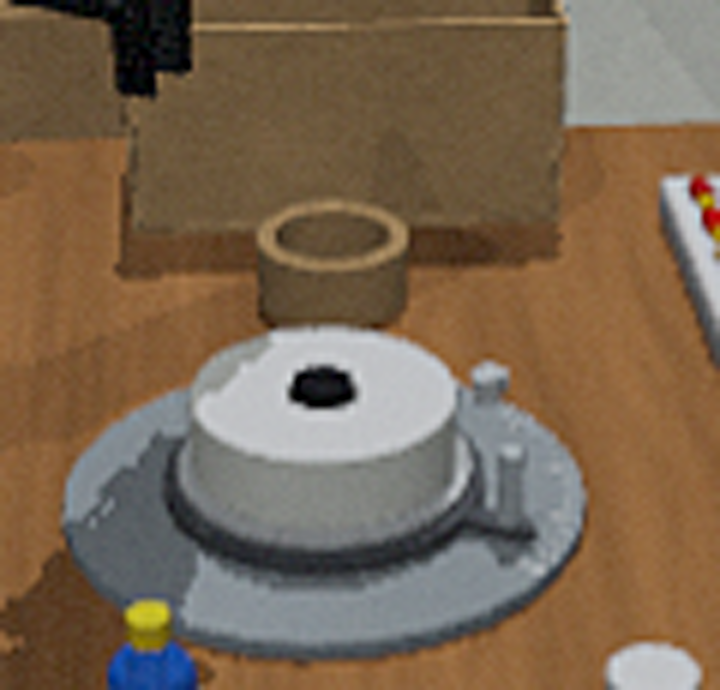

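The move was refused because each row needs a roll. The picture only shows the arm still away at the upper left and the scene unchanged.

apply_moves(
  targets=[
    {"dp":[24,-29,0],"roll":0},
    {"dp":[48,-58,0],"roll":0},
    {"dp":[72,-87,0],"roll":0},
    {"dp":[96,-116,0],"roll":0},
    {"dp":[120,-145,0],"roll":0},
    {"dp":[144,-174,-10],"roll":0},
    {"dp":[164,-198,-30],"roll":0},
    {"dp":[164,-198,-65],"roll":0},
    {"dp":[164,-198,-90],"roll":0},
    {"dp":[164,-198,-100],"roll":0},
  ],
)

```text
t: 2.97
eef_pos: [0.5953, 0.1112, 0.119]
tool_rot: [[0.868, -0.001, 0.497], [-0.497, -0.006, 0.868], [0.002, -1.0, -0.006]]
wrist_force: [-0.6, 1.0, -1.2]
finger_gap: 0.0007
```

Run:
```python
from h import *
s=env.read_state();print(s["t"],s["eef_pos"],s["finger_gap"],s["wrist_force"])
save("side","side3",(230,105,350,220),6)
```

```text
2.9667 [0.59525416 0.11116187 0.11899153] 0.0006564383522076468 [-0.57361576  0.99444385 -1.23773799]
```

View pics/side3.png

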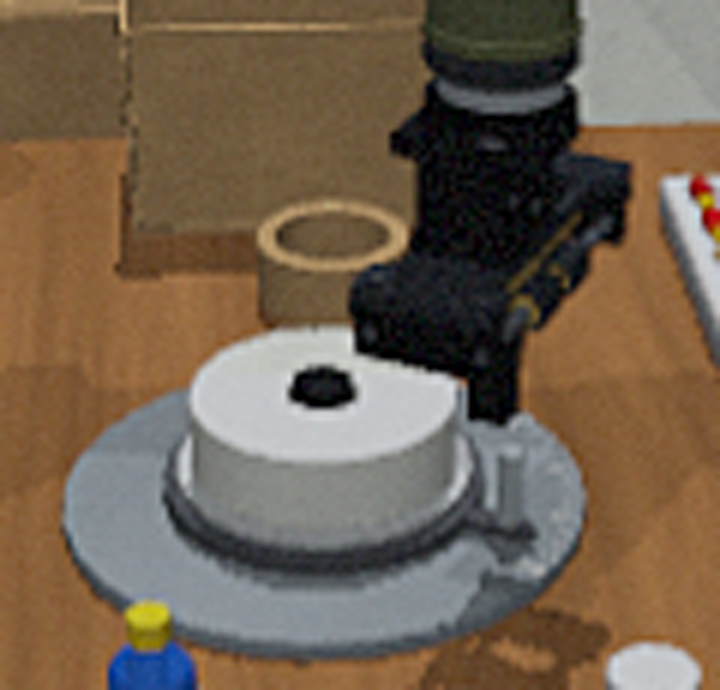

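apply_moves(
  targets=[
    {"dp":[-8,3,-15],"roll":0.015},
    {"dp":[-8,3,-35],"roll":0.015},
    {"dp":[-8,3,-55],"roll":0.015},
    {"dp":[-8,3,-70],"roll":0.015},
    {"dp":[-8,3,-71],"roll":0.015},
    {"dp":[-8,3,-71],"roll":0.015},
    {"dp":[-8,3,-71],"roll":0.015},
  ],
)

```text
t: 3.6
eef_pos: [0.5881, 0.1155, 0.0496]
tool_rot: [[0.876, 0.001, 0.482], [-0.482, -0.005, 0.876], [0.003, -1.0, -0.004]]
wrist_force: [0.1, -1.1, 0.5]
finger_gap: 0.0007
```

Run:
```python
from h import *
s=env.read_state();p=s["eef_pos"];print(s["t"],p,s["wrist_force"],s["tool_rot"][:2,2])
C=np.array([.5105,.2135])
# contact offset d (peg centre to TCP along tangent), rows in mm from now
for d in(.022,):
  for a in np.arange(-.505-.13,.85,.05):
    u=np.array([np.cos(a),np.sin(a)]);t=np.array([-u[1],u[0]])
    q=C+.115*u-d*t; print(round(a,3),np.round((q-p[:2])*1000,1), round(a+.505,3))
```

```text
3.6 [0.58814481 0.11551652 0.04961866] [ 0.07798482 -1.14445135  0.50863761] [0.48185845 0.87623824]
-0.635 [ 1.9 12.1] -0.13
-0.585 [ 6.1 16.1] -0.08
-0.535 [10.1 20.4] -0.03
-0.485 [13.8 24.9] 0.02
-0.435 [17.4 29.6] 0.07
-0.385 [20.7 34.4] 0.12
-0.335 [23.7 39.4] 0.17
-0.285 [26.5 44.5] 0.22
-0.235 [29.1 49.8] 0.27
-0.185 [31.3 55.2] 0.32
-0.135 [33.3 60.7] 0.37
-0.085 [35.1 66.3] 0.42
-0.035 [36.5 72. ] 0.47
0.015 [37.7 77.7] 0.52
0.065 [38.5 83.5] 0.57
0.115 [39.1 89.3] 0.62
0.165 [39.4 95.2] 0.67
0.215 [ 39.4 101. ] 0.72
0.265 [ 39.1 106.9] 0.77
0.315 [ 38.5 112.7] 0.82
0.365 [ 37.6 118.5] 0.87
0.415 [ 36.5 124.2] 0.92
0.465 [ 35.  129.9] 0.97
0.515 [ 33.3 135.5] 1.02
0.565 [ 31.3 141. ] 1.07
0.615 [ 29.  146.4] 1.12
0.665 [ 26.4 151.6] 1.17
0.715 [ 23.6 156.8] 1.22
0.765 [ 20.5 161.8] 1.27
0.815 [ 17.2 166.6] 1.32
```

apply_moves(
  targets=[
    {"dp":[2,4,0],"roll":0},
    {"dp":[4,8,0],"roll":0},
    {"dp":[6,12,0],"roll":0},
    {"dp":[8,16,0],"roll":0},
    {"dp":[10,19,0],"roll":0},
    {"dp":[12,22,0],"roll":0},
    {"dp":[13.8,25,0],"roll":0.02},
    {"dp":[15.6,27.5,0],"roll":0.045},
    {"dp":[17.4,30,0],"roll":0.07},
  ],
)

```text
t: 4.35
eef_pos: [0.6053, 0.1452, 0.0494]
tool_rot: [[0.909, -0.0, 0.417], [-0.417, -0.006, 0.909], [0.003, -1.0, -0.006]]
wrist_force: [-1.2, -1.8, 0.9]
finger_gap: 0.0005
```

apply_moves(
  targets=[
    {"dp":[3.5,4.7,0],"roll":0.05},
    {"dp":[6.5,9.7,0],"roll":0.1},
    {"dp":[9.3,14.8,0],"roll":0.15},
    {"dp":[11.9,20.1,0],"roll":0.2},
    {"dp":[14.1,25.5,0],"roll":0.25},
    {"dp":[16.1,31,0],"roll":0.3},
    {"dp":[17.9,36.6,0],"roll":0.35},
    {"dp":[19.3,42.3,0],"roll":0.4},
    {"dp":[20.5,48,0],"roll":0.45},
    {"dp":[21.3,53.8,0],"roll":0.5},
  ],
)

```text
t: 5.18
eef_pos: [0.6279, 0.1967, 0.0493]
tool_rot: [[0.997, 0.005, -0.072], [0.072, -0.008, 0.997], [0.004, -1.0, -0.008]]
wrist_force: [2.2, -3.8, -0.2]
finger_gap: 0.0003
```

Run:
```python
from h import *
s=env.read_state();p=s["eef_pos"];print(s["t"],p,s["wrist_force"],s["tool_rot"][:2,2])
C=np.array([.5105,.2135])
for a in np.arange(.065,.8,.05):
    u=np.array([np.cos(a),np.sin(a)]);t=np.array([-u[1],u[0]])
    q=C+.115*u-.022*t; print(round(a,3),np.round((q-p[:2])*1000,1))
f=env.grab_frame("top")[180:285,210:320];g=env.grab_frame("side")[130:220,230:340]
cv2.imwrite("pics/m4.png",cv2.resize(np.hstack([np.vstack([f]),np.vstack([g,np.zeros((15,110,3),np.uint8)])])[:,:,::-1],None,fx=3.6,fy=3.6,interpolation=2))
```

```text
5.1833 [0.62794788 0.19668293 0.04933529] [ 2.15119147 -3.8283724  -0.20990074] [-0.07154167  0.99740143]
0.065 [-1.3  2.3]
0.115 [-0.7  8.2]
0.165 [-0.4 14. ]
0.215 [-0.4 19.9]
0.265 [-0.7 25.7]
0.315 [-1.3 31.5]
0.365 [-2.2 37.3]
0.415 [-3.3 43.1]
0.465 [-4.8 48.7]
0.515 [-6.5 54.3]
0.565 [-8.5 59.8]
0.615 [-10.8  65.2]
0.665 [-13.4  70.5]
0.715 [-16.2  75.6]
0.765 [-19.3  80.6]
```

View pics/m4.png

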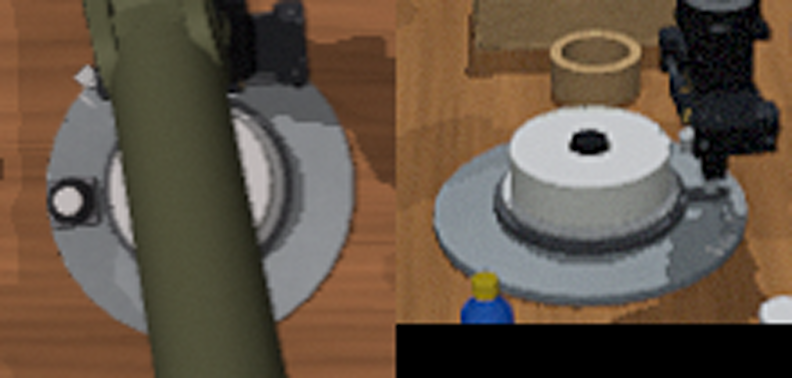

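Side view: the lever has followed (arm at about (705,190) in the composite) and the force is about 4 N. I'll keep pushing, short of the marker.

apply_moves(
  targets=[
    {"dp":[-0.7,8.2,0],"roll":0.04},
    {"dp":[-0.4,14,0],"roll":0.09},
    {"dp":[-0.4,19.9,0],"roll":0.14},
    {"dp":[-0.7,25.7,0],"roll":0.19},
    {"dp":[-1.3,31.5,0],"roll":0.24},
    {"dp":[-2.2,37.3,0],"roll":0.29},
    {"dp":[-3.3,43.1,0],"roll":0.34},
    {"dp":[-4.8,48.7,0],"roll":0.39},
    {"dp":[-6.5,54.3,0],"roll":0.44},
    {"dp":[-8.5,59.8,0],"roll":0.49},
  ],
)

```text
t: 6.12
eef_pos: [0.6205, 0.2572, 0.0497]
tool_rot: [[0.847, 0.009, -0.532], [0.532, -0.004, 0.847], [0.005, -1.0, -0.009]]
wrist_force: [3.4, -1.7, 0.1]
finger_gap: 0.0004
```

apply_moves(
  targets=[
    {"dp":[-1,1.5,0],"roll":0.02},
    {"dp":[-2,4,0],"roll":0.05},
    {"dp":[-4,8,0],"roll":0.08},
    {"dp":[-4,8,0],"roll":0.08},
    {"dp":[-4,8,0],"roll":0.08},
  ],
)

```text
t: 6.53
eef_pos: [0.6162, 0.2657, 0.0497]
tool_rot: [[0.801, 0.009, -0.598], [0.598, -0.003, 0.801], [0.005, -1.0, -0.008]]
wrist_force: [1.0, -0.4, 0.5]
finger_gap: 0.0008
```

Run:
```python
from h import *
s=env.read_state();p=s["eef_pos"];print(s["t"],p,s["wrist_force"],s["tool_rot"][:2,2])
C=np.array([.5105,.2135])
for a in np.arange(.565,.85,.05):
    u=np.array([np.cos(a),np.sin(a)]);t=np.array([-u[1],u[0]])
    q=C+.115*u-.022*t; print(round(a,3),np.round((q-p[:2])*1000,1))
for r in env.look_for("peg_big","side")[:2]+[{"p":0,"position":[0,0]}]: print(r)
f=env.grab_frame("top")[180:285,210:320];g=env.grab_frame("side")[130:220,230:340]
cv2.imwrite("pics/m5.png",cv2.resize(np.hstack([np.vstack([f]),np.vstack([g,np.zeros((15,110,3),np.uint8)])])[:,:,::-1],None,fx=3.6,fy=3.6,interpolation=2))
```

```text
6.5333 [0.61615961 0.26574468 0.0497416 ] [ 0.97596336 -0.3766713   0.49056417] [-0.59801739  0.80144532]
0.565 [ 3.2 -9.3]
0.615 [ 1.  -3.9]
0.665 [-1.6  1.4]
0.715 [-4.4  6.5]
0.765 [-7.5 11.5]
0.815 [-10.8  16.4]
{'position': [255.8, 217.7], 'p': 0.7}
{'position': [298.5, 194.9], 'p': 0.59}
{'p': 0, 'position': [0, 0]}
```

View pics/m5.png

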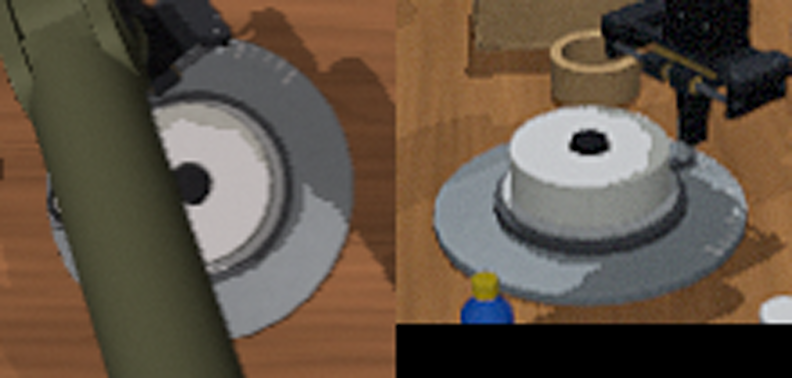

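Nearly there (model estimate 0.65 against a target of about 0.79). I'll back off, clear the view and measure properly.

apply_moves(
  targets=[
    {"dp":[6,-8,0],"roll":0},
    {"dp":[12,-16,0],"roll":0},
    {"dp":[16,-22,20],"roll":0},
    {"dp":[16,-22,55],"roll":0},
    {"dp":[16,-40,90],"roll":0},
    {"dp":[16,-80,100],"roll":0},
    {"dp":[16,-120,100],"roll":0},
    {"dp":[16,-160,100],"roll":0},
    {"dp":[16,-200,100],"roll":0},
    {"dp":[16,-240,100],"roll":0},
  ],
)

```text
t: 7.52
eef_pos: [0.6316, 0.0224, 0.1498]
tool_rot: [[0.802, 0.008, -0.597], [0.597, -0.003, 0.802], [0.005, -1.0, -0.008]]
wrist_force: [0.8, -1.6, -0.3]
finger_gap: 0.0005
```

apply_moves(
  targets=[
    {"dp":[0,-20,0],"roll":0},
    {"dp":[0,-20,0],"roll":0},
  ],
)

```text
t: 7.68
eef_pos: [0.6311, -0.0084, 0.1501]
tool_rot: [[0.809, 0.008, -0.587], [0.587, -0.008, 0.809], [0.002, -1.0, -0.011]]
wrist_force: [1.1, -0.2, -0.5]
finger_gap: 0.0005
```

Run:
```python
from h import *
s=env.read_state();print(s["t"],s["eef_pos"])
save("top","top6",(220,185,300,245),10)
f=np.mean([env.grab_frame("top").astype(float) for _ in range(3)],0)
for n in("peg_big","marker_big","pointer_big","button_big_top"):
  for c in("top","side"):
    for r in env.look_for(n,c)[:2]: print(n,c,round(r["p"],2),r["position"])
```

```text
7.6833 [ 0.63111776 -0.00843315  0.15014359]
peg_big top 0.81 [254.1, 208.6]
peg_big top 0.53 [397.3, 229.5]
peg_big side 0.68 [299.4, 192.8]
peg_big side 0.37 [283.7, 196.3]
marker_big side 0.7 [293.5, 194.7]
pointer_big top 0.68 [284.8, 214.2]
pointer_big side 0.55 [289.5, 198.2]
button_big_top top 0.58 [228.9, 232.2]
button_big_top side 0.62 [367.4, 197.2]
button_big_top side 0.52 [319.4, 293.0]
```

View pics/top6.png

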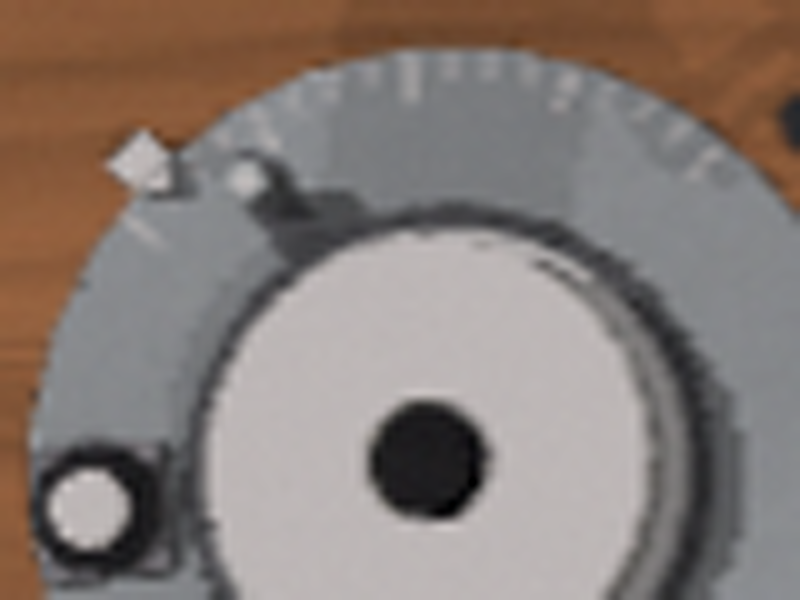

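Top crop: peg top at (250,177), and the marker's outer corners at (107,165) and (148,130). The long ticks are at (410,78), (262,130), (148,228), (567,90) and (712,163). The lever is still short of the marker.

Run:
```python
from h import *
from scipy.optimize import least_squares
np.set_printoptions(precision=4,suppress=True)
f=np.mean([env.grab_frame("top").astype(float) for _ in range(6)],0)
P=lambda L:[[220+(x+.5)/10-.5,185+(y+.5)/10-.5] for x,y in L]
T=atz("top",P([(410,78),(262,130),(148,228),(567,90),(712,163)]),.012)[:,:2]
A=np.array([0,.4,.8,-.4,-.8])
g=lambda v:(v[:2]+v[3]*np.c_[np.cos(A+v[2]),np.sin(A+v[2])]-T).ravel()
r=least_squares(g,[.51,.213,.12,.14]);C=r.x[:2];print("C,yaw,r",r.x,"res",r.fun*1000)
peg=atz("top",P([(250,177)]),.07)[0,:2]
M=atz("top",P([(107,165),(148,130)]),.026)[:,:2];print("width",np.linalg.norm(M[0]-M[1]))
for CC in (C,np.array([.5105,.2135])):
  for n,q in(("peg",peg),("mk outer",M.mean(0)),("mk c",atz("top",P([(144,161)]),.026)[0,:2])):
    d=q-CC;print(n,q,"r",np.hypot(*d),"ang",np.arctan2(d[1],d[0]))
# bright-marker centroid and peg centroid by threshold
h=f.min(2)
for n,(x0,y0,x1,y1),z in(("mk",(229,196,239,206),.026),("peg",(241,199,248,206),.07),("button",(223,229,235,242),.04)):
    s=h[y0:y1,x0:x1];w=np.clip(s-(140),0,None);yy,xx=np.mgrid[y0:y1,x0:x1]
    px=[(w*xx).sum()/w.sum(),(w*yy).sum()/w.sum()];q=atz("top",[px],z)[0,:2];d=q-np.array([.5105,.2135]);print(n,px,s.max(),q,np.hypot(*d),np.arctan2(d[1],d[0]))
```

```text
C,yaw,r [0.5123 0.2135 0.1165 0.1388] res [-0.0675 -1.0672  0.8284 -0.6647 -1.0367  1.1138 -0.0689 -0.752   0.3447
  1.3701]
width 0.018722304333053566
peg [0.6088 0.2768] r 0.11546925368652801 ang 0.5807614598189144
mk outer [0.6246 0.3274] r 0.15994842304883125 ang 0.792816776193376
mk c [0.6198 0.3215] r 0.15242491722032173 ang 0.7881129613636002
peg [0.6088 0.2768] r 0.11696578284886586 ang 0.5721358794318698
mk outer [0.6246 0.3274] r 0.1612000819823927 ang 0.7847500379227795
mk c [0.6198 0.3215] r 0.15368288585653622 ang 0.7796898841807016
mk [np.float64(233.6532663316583), np.float64(200.9380995888534)] 182.33333333333334 [0.6188 0.3226] 0.15369778406791182 0.7890290273848931
peg [np.float64(244.27871621621622), np.float64(201.86430180180182)] 182.16666666666666 [0.6102 0.2778] 0.11858380670842551 0.5727783218637862
button [np.float64(228.15955453788507), np.float64(235.27987094088257)] 182.66666666666666 [0.4987 0.3373] 0.12432175790217805 1.6659141949227025
```

The lever is at 0.58 and the marker at 0.79 absolute, so 0.21 rad remains. The contact offset works out at 13.5 mm. Going back in for the last push.

apply_moves(
  targets=[
    {"dp":[0,35,0],"roll":0},
    {"dp":[0,75,0],"roll":0},
    {"dp":[0,115,0],"roll":0},
    {"dp":[0,155,0],"roll":0},
    {"dp":[0,195,0],"roll":0.02},
    {"dp":[-1,230,0],"roll":0.04},
    {"dp":[-1,248,-20],"roll":0.05},
    {"dp":[-1,248,-50],"roll":0.05},
    {"dp":[-1,248,-80],"roll":0.05},
    {"dp":[-1,248,-100],"roll":0.05},
  ],
)

```text
t: 9.42
eef_pos: [0.629, 0.2506, 0.0468]
tool_rot: [[0.771, 0.006, -0.637], [0.637, -0.004, 0.771], [0.002, -1.0, -0.007]]
wrist_force: [-0.7, -0.2, -0.9]
finger_gap: 0.0005
```

apply_moves(
  targets=[
    {"dp":[0,0,0],"roll":0.0},
    {"dp":[-2,3,0],"roll":0.0},
  ],
)

```text
t: 9.58
eef_pos: [0.6261, 0.2522, 0.0451]
tool_rot: [[0.771, 0.002, -0.637], [0.637, -0.006, 0.771], [-0.002, -1.0, -0.007]]
wrist_force: [1.3, -0.5, 0.1]
finger_gap: 0.0003
```

apply_moves(
  targets=[
    {"dp":[-3.5,5,3],"roll":0.01},
    {"dp":[-7,10,3],"roll":0.02},
    {"dp":[-10,14,3],"roll":0.03},
    {"dp":[-13,19,3],"roll":0.045},
    {"dp":[-15.6,23.7,3],"roll":0.06},
    {"dp":[-18,27,3],"roll":0.07},
    {"dp":[-20,30,3],"roll":0.08},
    {"dp":[-21.5,32,3],"roll":0.09},
    {"dp":[-22.5,33,3],"roll":0.09},
    {"dp":[-22.5,33,3],"roll":0.09},
  ],
)

```text
t: 10.42
eef_pos: [0.6033, 0.2858, 0.0482]
tool_rot: [[0.711, 0.003, -0.704], [0.704, -0.006, 0.711], [-0.002, -1.0, -0.006]]
wrist_force: [1.8, -0.1, 1.5]
finger_gap: 0.0006
```

apply_moves(
  targets=[
    {"dp":[0,0,0],"roll":0.0},
  ],
)

```text
t: 10.5
eef_pos: [0.6032, 0.2858, 0.048]
tool_rot: [[0.711, 0.003, -0.704], [0.704, -0.006, 0.711], [-0.002, -1.0, -0.006]]
wrist_force: [1.4, -1.7, 3.0]
finger_gap: 0.0005
```

apply_moves(
  targets=[
    {"dp":[7,-7,0],"roll":0},
    {"dp":[14,-14,0],"roll":0},
    {"dp":[20,-22,20],"roll":0},
    {"dp":[24,-30,55],"roll":0},
    {"dp":[26,-60,85],"roll":0},
    {"dp":[26,-98,100],"roll":0},
    {"dp":[26,-138,100],"roll":0},
    {"dp":[26,-178,100],"roll":0},
    {"dp":[26,-218,100],"roll":0},
    {"dp":[26,-258,100],"roll":0},
  ],
)

```text
t: 11.33
eef_pos: [0.6285, 0.0248, 0.1476]
tool_rot: [[0.711, 0.001, -0.703], [0.703, -0.006, 0.711], [-0.003, -1.0, -0.005]]
wrist_force: [-0.2, -0.8, -0.6]
finger_gap: 0.0001
```

apply_moves(
  targets=[
    {"dp":[0,-30,0],"roll":0},
    {"dp":[0,-30,0],"roll":0},
  ],
)

```text
t: 11.5
eef_pos: [0.6274, -0.0178, 0.1472]
tool_rot: [[0.721, -0.001, -0.693], [0.693, -0.012, 0.721], [-0.009, -1.0, -0.008]]
wrist_force: [-0.2, -1.4, -0.1]
finger_gap: 0.0007
```

Run:
```python
from h import *
np.set_printoptions(precision=4,suppress=True)
s=env.read_state();print(s["t"],s["eef_pos"])
f=np.mean([env.grab_frame("top").astype(float) for _ in range(6)],0)
save("top","top7",(220,185,270,245),10)
h=f.min(2)
for n,(x0,y0,x1,y1),z in(("mk",(229,196,238,206),.026),("peg",(238,201,246,211),.07),("button",(223,229,235,242),.04)):
    w=np.clip(h[y0:y1,x0:x1]-140,0,None);yy,xx=np.mgrid[y0:y1,x0:x1]
    px=[(w*xx).sum()/w.sum(),(w*yy).sum()/w.sum()];q=atz("top",[px],z)[0,:2]
    for C in([.5105,.2135],[.5123,.2135]):
        d=q-np.array(C);print(n,px,q,np.hypot(*d),np.arctan2(d[1],d[0]))
```

```text
11.5 [ 0.6274 -0.0178  0.1472]
mk [np.float64(233.6430705584923), np.float64(200.91749023213052)] [0.6189 0.3226] 0.15377498072994902 0.7888635334698807
mk [np.float64(233.6430705584923), np.float64(200.91749023213052)] [0.6189 0.3226] 0.15251195481544935 0.7972380256950374
peg [np.float64(238.60402684563758), np.float64(206.93557046979865)] [0.593  0.2969] 0.11730202182387099 0.7906196402529343
peg [np.float64(238.60402684563758), np.float64(206.93557046979865)] [0.593  0.2969] 0.1160429460741879 0.8016452703848183
button [np.float64(228.16044620517098), np.float64(235.271163469558)] [0.4987 0.3373] 0.12431624842037196 1.6656772407315303
button [np.float64(228.16044620517098), np.float64(235.271163469558)] [0.4987 0.3373] 0.1244996738957912 1.6800705780285852
```

View pics/top7.png

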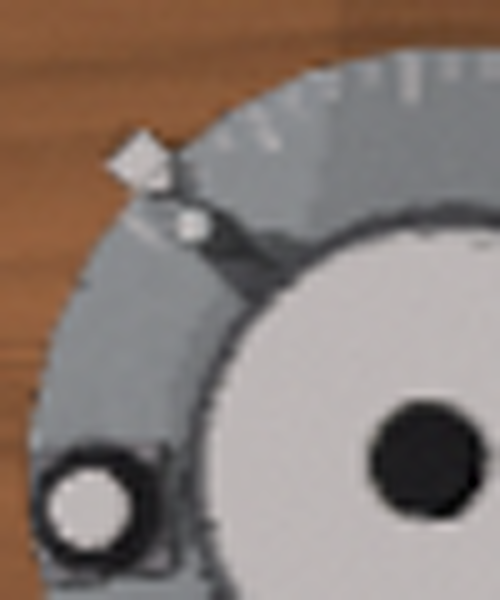

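The lever is now in line: peg at 0.791 and marker at 0.789 rad from the axis, with the picture showing the pointer running into the marker's nose at about (165,190). Next is the button at about (0.498, 0.336).

apply_moves(
  targets=[
    {"dp":[-10,32,5],"roll":0},
    {"dp":[-24,70,10],"roll":0},
    {"dp":[-38,108,10],"roll":0},
    {"dp":[-52,146,10],"roll":0},
    {"dp":[-66,184,10],"roll":0},
    {"dp":[-80,222,10],"roll":0},
    {"dp":[-94,260,10],"roll":0},
    {"dp":[-108,298,10],"roll":0},
    {"dp":[-121,334,10],"roll":0},
    {"dp":[-130,354,0],"roll":0},
  ],
)

```text
t: 12.68
eef_pos: [0.4957, 0.3586, 0.1493]
tool_rot: [[0.704, 0.002, -0.711], [0.711, 0.0, 0.704], [0.002, -1.0, -0.001]]
wrist_force: [0.4, 1.1, 0.6]
finger_gap: 0.0007
```

apply_moves(
  targets=[
    {"dp":[0,0,-15],"roll":0},
    {"dp":[0,0,-30],"roll":0},
    {"dp":[0,0,-45],"roll":0},
    {"dp":[0,0,-60],"roll":0},
    {"dp":[0,0,-60],"roll":0},
  ],
)

```text
t: 13.1
eef_pos: [0.4929, 0.3584, 0.0859]
tool_rot: [[0.702, -0.003, -0.712], [0.712, -0.003, 0.702], [-0.004, -1.0, -0.0]]
wrist_force: [-0.4, 0.3, -1.2]
finger_gap: 0.0009
```

Overshoot had carried over into y. I'll correct to (0.498, 0.336) at this height, then take a picture.

apply_moves(
  targets=[
    {"dp":[2,-10,0],"roll":0},
    {"dp":[5,-22,0],"roll":0},
    {"dp":[5,-22,0],"roll":0},
    {"dp":[5,-22,0],"roll":0},
  ],
)

```text
t: 13.43
eef_pos: [0.4993, 0.335, 0.087]
tool_rot: [[0.704, -0.001, -0.71], [0.71, -0.002, 0.704], [-0.002, -1.0, -0.001]]
wrist_force: [0.6, -0.4, 0.8]
finger_gap: 0.0007
```

Run:
```python
from h import *
s=env.read_state();print(s["t"],s["eef_pos"],s["wrist_force"],proj("top",[s["eef_pos"]]))
f=env.grab_frame("top")[185:245,210:290];g=env.grab_frame("side")[130:190,240:320]
cv2.imwrite("pics/m8.png",cv2.resize(np.hstack([f,g])[:,:,::-1],None,fx=5,fy=5,interpolation=2))
```

```text
13.4333 [0.49930041 0.33502027 0.08701932] [ 0.57115318 -0.44383103  0.84827597] [[225.97878449 234.44326072]]
```

View pics/m8.png

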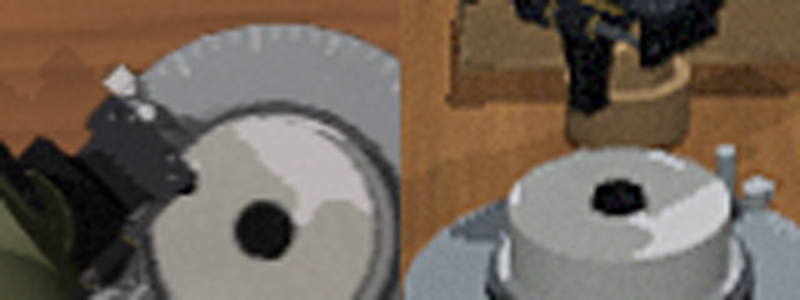

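The gripper hovers over the button, clear of the peg and roll (the left half shows the peg at (147,110), untouched). I'll descend in small steps and watch the force.

apply_moves(
  targets=[
    {"dp":[-1,1,-6],"roll":0},
    {"dp":[-1,1,-12],"roll":0},
    {"dp":[-1,1,-18],"roll":0},
    {"dp":[-1,1,-23],"roll":0},
    {"dp":[-1,1,-27],"roll":0},
    {"dp":[-1,1,-30],"roll":0},
    {"dp":[-1,1,-30],"roll":0},
  ],
)

```text
t: 14.12
eef_pos: [0.4969, 0.3372, 0.0558]
tool_rot: [[0.702, -0.003, -0.712], [0.712, -0.003, 0.702], [-0.004, -1.0, 0.0]]
wrist_force: [0.3, 0.6, -0.2]
finger_gap: 0.0006
```

apply_moves(
  targets=[
    {"dp":[0,0,-3],"roll":0},
    {"dp":[0,0,-6],"roll":0},
    {"dp":[0,0,-6],"roll":0},
  ],
)

```text
t: 14.37
eef_pos: [0.4966, 0.337, 0.0491]
tool_rot: [[0.702, -0.003, -0.712], [0.712, -0.003, 0.702], [-0.005, -1.0, 0.0]]
wrist_force: [-0.6, -1.1, 0.5]
finger_gap: 0.0004
```

apply_moves(
  targets=[
    {"dp":[0,0,-2],"roll":0},
    {"dp":[0,0,-4],"roll":0},
    {"dp":[0,0,-4],"roll":0},
  ],
)

```text
t: 14.62
eef_pos: [0.4968, 0.337, 0.0451]
tool_rot: [[0.703, -0.003, -0.712], [0.712, -0.003, 0.703], [-0.004, -1.0, 0.0]]
wrist_force: [0.6, 0.5, 2.2]
finger_gap: 0.0007
```

apply_moves(
  targets=[
    {"dp":[0,0,-1],"roll":0},
    {"dp":[0,0,-2],"roll":0},
    {"dp":[0,0,-2],"roll":0},
  ],
)

```text
t: 14.87
eef_pos: [0.4969, 0.3371, 0.0433]
tool_rot: [[0.702, -0.003, -0.712], [0.712, -0.003, 0.702], [-0.004, -1.0, 0.0]]
wrist_force: [-0.4, -0.7, 3.6]
finger_gap: 0.0004
```

apply_moves(
  targets=[
    {"dp":[0,0,-1],"roll":0},
    {"dp":[0,0,-2],"roll":0},
    {"dp":[0,0,-2],"roll":0},
  ],
)

```text
t: 15.12
eef_pos: [0.4969, 0.3371, 0.0414]
tool_rot: [[0.702, -0.003, -0.712], [0.712, -0.003, 0.702], [-0.004, -1.0, 0.0]]
wrist_force: [-1.3, -0.8, 4.1]
finger_gap: 0.0002
```

apply_moves(
  targets=[
    {"dp":[0,0,-1],"roll":0},
    {"dp":[0,0,-2],"roll":0},
    {"dp":[0,0,-2],"roll":0},
  ],
)

```text
t: 15.37
eef_pos: [0.4969, 0.3371, 0.0404]
tool_rot: [[0.703, -0.003, -0.712], [0.712, -0.003, 0.703], [-0.004, -1.0, 0.0]]
wrist_force: [-2.6, -1.7, 9.5]
finger_gap: 0.0003
```

The button has bottomed: contact was at about z = 0.046, it stopped at 0.0404, and the force jumped to 9.5 N. Now I'll lift straight up and clear off.

apply_moves(
  targets=[
    {"dp":[0,0,0],"roll":0},
    {"dp":[0,0,5],"roll":0},
    {"dp":[0,0,15],"roll":0},
    {"dp":[0,0,40],"roll":0},
    {"dp":[0,0,80],"roll":0},
    {"dp":[-10,30,115],"roll":0},
    {"dp":[-25,70,120],"roll":0},
    {"dp":[-40,108,120],"roll":0},
    {"dp":[-55,145,120],"roll":0},
    {"dp":[-70,182,120],"roll":0},
  ],
)

```text
t: 16.2
eef_pos: [0.4268, 0.5197, 0.1614]
tool_rot: [[0.703, -0.002, -0.711], [0.711, -0.002, 0.703], [-0.003, -1.0, 0.0]]
wrist_force: [0.4, -0.2, -1.0]
finger_gap: 0.0008
```

apply_moves(
  targets=[
    {"dp":[-35,30,0],"roll":0},
    {"dp":[-70,55,0],"roll":0},
    {"dp":[-100,70,0],"roll":0},
    {"dp":[-100,70,0],"roll":0},
    {"dp":[-100,70,0],"roll":0},
    {"dp":[-100,70,0],"roll":0},
  ],
)

```text
t: 16.7
eef_pos: [0.3272, 0.5894, 0.1614]
tool_rot: [[0.703, -0.001, -0.711], [0.711, -0.002, 0.703], [-0.002, -1.0, -0.001]]
wrist_force: [-0.0, -0.7, 0.5]
finger_gap: 0.0005
```

Run:
```python
from h import *
s=env.read_state();print(s["t"],s["eef_pos"],s["wrist_force"])
f=env.grab_frame("top");h=f.min(2).astype(float)
save("top","top9",(220,185,270,245),10)
for n,(x0,y0,x1,y1),z in(("mk",(229,196,238,206),.026),("peg",(238,201,246,211),.07),("button",(223,229,235,242),.046)):
    w=np.clip(h[y0:y1,x0:x1]-140,0,None);yy,xx=np.mgrid[y0:y1,x0:x1]
    px=[(w*xx).sum()/w.sum(),(w*yy).sum()/w.sum()];q=atz("top",[px],z)[0,:2];d=q-np.array([.5113,.2135]);print(n,np.round(px,2),np.hypot(*d),np.arctan2(d[1],d[0]))
```

```text
16.7 [0.32722665 0.58942542 0.16139413] [-0.00948105 -0.74607775  0.53185912]
mk [233.63 200.92] 0.15322140396287234 0.7928648057228327
peg [238.6  206.95] 0.11672117985620316 0.7957540011023593
button [228.16 235.28] 0.12319512405346557 1.6755433055953823
```

View pics/top9.png

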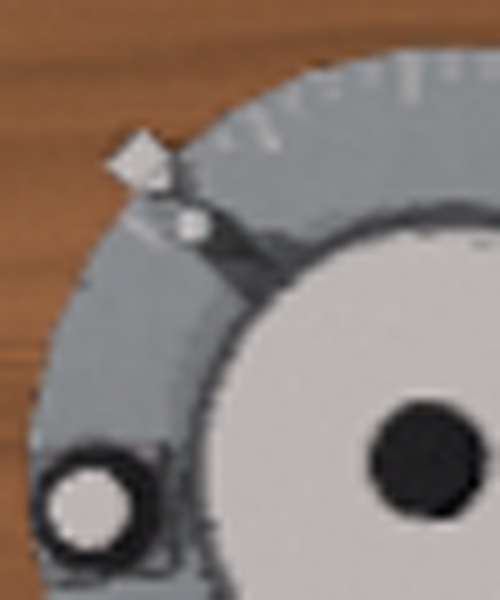

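The view is unchanged: the peg at (192,225) and marker at (142,162) are in line, the button at (90,508) looks as it did before, and the arm is clear. Handing in.

```bash
python3 -c "
from workcell import env
print(env.hand_in())"
```

```text
the job is handed in; nothing more can be done
None
```

I set the larger roll's lever to its marker, pressed that unwinder's confirm button once, and handed the job in at about 17 s of the 48 s allowed. The hand-in gives no verdict.

- **Lever:** I pushed the peg round by about 1.3 rad with shut fingertips. Wrist forces read at the end of each move were under about 4.5 N. In the last top picture the peg stands at 0.796 rad and the marker at 0.793 rad about the axis. That is about 0.4 mm at the pointer, with perhaps 2 mm of measurement uncertainty against the 6 mm limit.
- **Button:** contact came at about z = 46 mm. The button stopped at 40.4 mm, where the force rose to 9.5 N, which matches its full 6 mm travel. It looks the same in the last picture as before the press, but I could not read its travel directly.
- **Surroundings:** the roll had not visibly moved in the last crop, and the arm was clear with no contact force. I did not re-measure the other unwinder or the loose items at the end. The arm never worked near them.
- **Things that went wrong:**
  - One move was refused for a missing roll value.
  - The approach to the button overshot by about 22 mm in the air and was corrected before pressing.
  - The networks' pointer and marker finds did not agree with the pictures, so I took the positions from the images myself.

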